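Move the snap-tab cover to the loaded tube carrier

ROBOT

A 6-joint arm with a two-finger parallel gripper is mounted at the origin on a cart in front of the work surface, level with it; the furniture and walls round the work are solid. World frame = base frame: x ahead of the robot, y to its left, z up, the work surface at z = 0. Lengths are in mm, angles in rad, forces in N, time in s.
With the tool pointing down it reaches from about 275 to 750 mm from the base axis. Payload 10.2 kg.
Tool frame: the origin (TCP) lies at the very end of the fingers, on their centre line; the grasp point (between the pads) lies 19 mm behind it; z points along the fingers, y is the line along which they close (so a half turn about z gives the same grasp; the last joint's range is limited). The gripper opens to 85 mm and grips with 20 to 120 N. Pads are 22 mm wide; open, the fingers measure 114 mm over their backs; the gripper's body (76 mm by 85 mm) begins 54 mm behind the grasp point. The pads swing forward as they close: fully open they stand 13 mm farther back than shut.
Start: joints at [0.977, 0.313, 1.498, -0, 1.331, -0.223], TCP at [190.253, 489.321, 231.294] pointing down, gripper open.
Joint ranges: [-2.94, 2.94], [-0.97, 2.17], [0.19, 2.56], [-1.23, 4.37], [0.02, 3.11], [-2.88, 2.88]. Speed limits (rad/s): [2.39, 2.39, 3.01, 3.14, 3.14, 3.14].

INTERFACE

Orientations are given as a unit quaternion [w, x, y, z].
In Python, from rig import * gives the robot as it stands. The module is installed in compiled form; this text tells all that it offers.
- The arm moves only by the shell command python3 -m crank 'ROWS' [FORCE]. ROWS is JSON, a list that holds one entry, the list of rows, each a list of 7 numbers: the shift along the tool's x, y, z in units of 25 mm (1.0 is 25 mm), then the turn, a rotation vector about the tool's x, y, z in units of 8 degrees (1.0 is 8 degrees), then the finger opening in mm, from 0 to 85.4. A call has exactly 8 rows; each row shifts and turns the commanded pose from where the row before left it, along the tool's axes as they then stand; what a row does not reach is not made up. A row lasts 1/10 s, in which the tool goes at most 50 mm and 8.59 degrees, less where a joint would pass 70% of its speed; a pose out of reach is approached as far as the arm can. A call is refused whole if a number of a shift passes 1 or a number of a turn 1, either way. A call with a gripper value outside its range is refused whole. The fingers move at their own pace and stop on an object; FORCE is the grip in N (left out, the last holds). Time passes only in rows, so rows that do not move let the fingers close, or fill a call up. It gives the time, the measured TCP pose, the force, the opening and the grip force at its end, in the units of the state.
- sense(): the state, without advancing time (a new reading comes with each control period).
- capture(name): name is "scene" or "top" or "wrist"; returns the picture (480x640x3 uint8, blue, green, red); there is no depth.
- camera_model(name): a dict with "fx", "fy", "cx", "cy" (pixels), "world_from_camera" (4x4, takes a point from camera to world coordinates); the wrist camera has in their place "T_tool_cam" (4x4, takes a point from camera to tool coordinates, whose origin is the TCP and whose axes are the flange's). Camera axes: x right, y up, looking along -z (the intrinsics and any distortion apply to the point x, -y, -z); pixel columns grow to the right and rows downward; lengths in mm; the calibration is good to about 2 mm. A picture is of the moment at which its call begins: read the wrist's pose just before it. camera_model takes no time and is no camera call.
- finish_job(): hands the job in; it is judged then, once.
The state is a dict: "time_s": time; "joints": joint angles; "dq": joint speeds; "tau": joint torques, N m; "eef_pos": TCP position; "ee_rot": TCP orientation; "force": force on the tool from outside, world axes, zero at the start; "wrist_torque": the same for the moment, N m; "grip_width": opening from 0.0 (shut) to 1.0 (fully open); "grip_force": force on a finger pad.
Only numpy, scipy, OpenCV 4.12 (cv2) and the standard library are available. Lean on these libraries where they do the work, as an engineer would, in place of code of your own. Each camera call takes 0.05 s, during which the arm holds its last target. There are 200 camera calls.

TASK

Squeeze in the two snap tabs of the cover on the empty tube carrier, lift the cover off, and fit it on the other carrier, the one with the tubes in it: with the tabs still squeezed, press it down on the springy seal until it meets the hard rim, which may stand higher than on the first carrier, then let the tabs spring out under their lips so that it stays latched and level. Squeeze and press gently, with no more force than needed, and leave the other things on the desk where they are.

Things in the scene. Friction and masses are not known exactly. Their poses are not given: they have to be found in the camera images.
- carrier_empty: Grey open box without tubes, screwed to the desk, 110 (x) x 84 (y) x 42 mm high to its hard rim, walls 5 mm, feet out to x = +-72 mm. Origin at the centre of its underside, z up. The cover is latched on it at the start, axes parallel. Mid-way along each long side a lip 4 mm thick, its underside 5 mm below the rim, juts in to y = +-30 mm (x = +-17 mm); the barbs catch under it.
- carrier_loaded: The same kind of box, with three blood tubes lying (fixed) in it and no cover at the start, screwed to the desk. Origin at the centre of its underside, long axis x, z up. The cover fits either way round, axes parallel, its origin on this carrier's vertical axis. Its rim frame (hard rim, lips and seal together) is height-adjustable and firmly set: it stands 0 to 16 mm higher than the empty one's.
- loaded_rim (a point): Point on the loaded carrier's axis, 42 mm up. The hard rim lies here or up to 16 mm higher; the pose does not tell, it must be felt (or seen). A black rubber seal runs round the rim, free height 5 mm above it. It pushes the cover up with about 2 N when first touched, 5.5 N when latched, 7 N when the cover is down on the hard rim; then it is rigid. Over 30 N of pressing damages it.
- cover: White cover, 110 (x) x 84 (y) mm, about 0.1 kg, plate 4 mm thick. Origin at the centre of the plate's underside, z up. Height of its origin over the hard rim: 1.5 mm latched, 0 pressed down to the rim, 4 to 5 lying unlatched on the free seal, 9 or more with its barbs standing on the lips. Four pins under its corners (10 mm thick, 14 mm long, round ends) fit inside the rim with 1.5 mm play.
- tab_left_pad (a point): Middle of the outer face of the +y snap tab's upright pad, at (0, 28, 15) mm in the cover's frame. Pad 26 mm wide (x), 4 mm thick, from 5 to 26 mm above the cover's origin. The tabs' outer faces are 56 mm apart: pinch them from above along the cover's y. At its foot a step juts 8 mm outward, top 5 mm above the origin: fingertips can push the cover down there.
- tab_left_barb (a point): Top outer edge of the +y tab's barb, at (0, 33.5, -6.5) mm in the cover's frame. The barb juts outward below the plate and slopes in to 17 mm below the origin. It passes a lip only with the tab squeezed (or forced in by its slope), and catches only if the tab is let go while the cover is pressed to less than 1.5 mm above the hard rim.
- tab_left (a joint): Inward travel of the +y snap tab, m: 0 sprung out, 0.006 at its inner stop. The barb clears the lip from 0.0035 (0.005 if the cover sits off-centre). Spring: 2 N at first, 9.3 N at the stop, plus some friction while the seal loads the barb. More than 22 N of squeeze overstresses it. Keep it squeezed until the barb is out.
- tab_right (a joint): The same for the tab at the cover's -y side, which is the mirror image of the +y one.
- sample_cup_yellow: Bystander: sample cup with yellow lid, 41 mm wide, 50 mm high, origin at the centre of its underside.
- sample_cup_red: Bystander: sample cup with red lid, 41 mm wide, 50 mm high, origin at the centre of its underside.
- marker: Bystander: marker pen lying on the desk, 135 mm long, 17 mm thick, origin under its middle.
- forceps: Bystander: steel forceps lying on the desk, 142 mm long, 9 mm high, origin under its middle.
- reagent_bottle: Bystander: brown reagent bottle with a black cap, 40 mm wide, 83 mm high, origin at the centre of its underside.
Mind the look-alikes: they are no part of the job. What is shaped like the cover but purple is not meant.

How it is judged:
By the outcome, as a careful person would: the job done as asked, in the order asked, and still so for the second after the job is handed in, with the robot touching nothing.
It also fails if it takes over 48 s, if anything falls off the work surface, if the arm or the gripper's body presses on something with over 40 N, if the wrist force passes 120 N, or if a joint passes its speed limit or range.

## Working session

There is one attempt and no reset: what is moved stays moved. The work goes in short steps, Python scripts to look and compute and a shell command to move; the robot and the scene stay as the last step left them, time stands still between calls to the robot, and variables do not carry over. Pictures are saved under pics/ and viewed, at most 10 in all, crops included, and the job is handed in when it is done.

```bash
mkdir -p pics; python3 - <<'E'
from rig import *
import cv2,numpy as np
s=sense();print(s)
for n in("scene","top","wrist"):
    im=capture(n);cv2.imwrite(f"pics/{n}0.png",im)
    print(n,camera_model(n))
E
```

```text
{'time_s': 0.0, 'joints': array([ 9.76598876e-01,  3.13454050e-01,  1.49844052e+00, -9.78570326e-06,
        1.33099480e+00, -2.23393395e-01]), 'dq': array([-0.00045484, -0.00129203, -0.00014303, -0.00179503,  0.00074562,
        0.00024454]), 'tau': array([-7.91592229e-04, -4.12258708e+01, -2.59747231e+01, -3.15455245e-04,
        4.00061865e-03,  5.62758757e-06]), 'eef_pos': array([190.10425208, 489.09627771, 230.7317096 ]), 'ee_rot': array([-2.53365044e-04,  1.84340502e-01,  9.82862228e-01, -5.96823569e-04]), 'force': array([0.61376771, 0.0902862 , 0.45349249]), 'wrist_torque': array([-0.0016425 , -0.00627154, -0.02905086]), 'grip_force': 0.0, 'grip_width': 0.9981839802567865}
scene {'fx': 545.7243402910766, 'fy': 545.7243402910766, 'cx': 322.892926145121, 'cy': 241.19616196567264, 'world_from_camera': array([[ 5.96064457e-01,  3.27898756e-01, -7.32932172e-01,
        -2.43907576e+02],
       [-8.02650081e-01,  2.18947702e-01, -5.54810555e-01,
        -6.33437805e+02],
       [-2.14478761e-02,  9.18990919e-01,  3.93694906e-01,
         5.08035991e+02],
       [ 0.00000000e+00,  0.
[... 295 characters left out ...]
, -1.36652442e-02,  1.19871139e-02,
        -5.15870226e+01],
       [ 1.00985149e-02,  1.30751011e-01,  9.91363805e-01,
         1.18686814e+03],
       [ 0.00000000e+00,  0.00000000e+00,  0.00000000e+00,
         1.00000000e+00]])}
wrist {'fx': 347.80707638371337, 'fy': 347.80707638371337, 'cx': 326.84714591787963, 'cy': 241.81864288631024, 'T_tool_cam': array([[-3.19933373e-04,  9.48015489e-01,  3.18224026e-01,
         8.33269031e+01],
       [ 9.99999581e-01,  5.76135662e-04, -7.10984316e-04,
         5.25550102e-01],
       [-8.57364354e-04,  3.18223665e-01, -9.48015276e-01,
        -1.43665156e+02],
       [ 0.00000000e+00,  0.00000000e+00,  0.00000000e+00,
         1.00000000e+00]])}
```

View pics/top0.png

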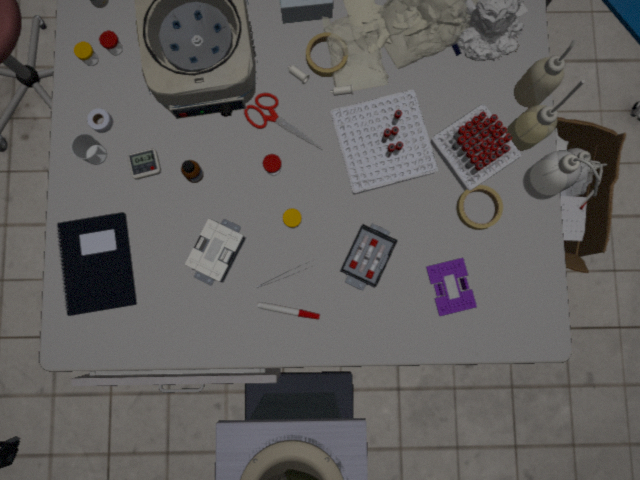

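View pics/scene0.png

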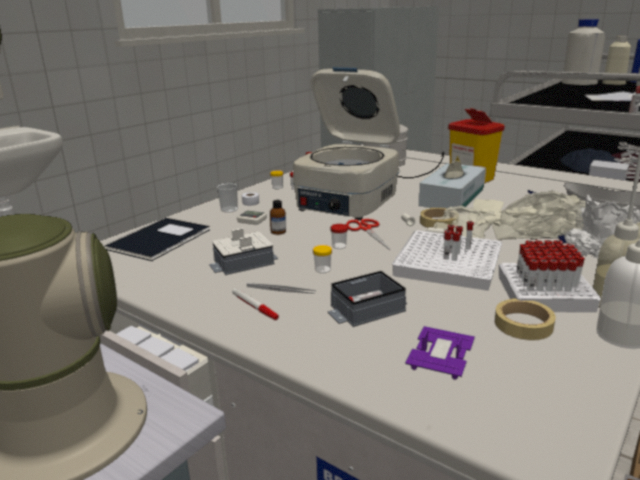

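Candidates for the cover:
- White cover on the grey box at top-view pixel (215,250). This matches the description.
- Purple look-alike at (452,287). Excluded.
- White racks at (383,140) and (475,148). Neither has tabs.

The loaded carrier is at (370,255).

```bash
cat > h.py <<'E'
from rig import *
import cv2,numpy as np
from scipy.spatial.transform import Rotation as R
def T_tool(s):
    T=np.eye(4);q=s["ee_rot"];T[:3,:3]=R.from_quat([q[1],q[2],q[3],q[0]]).as_matrix();T[:3,3]=s["eef_pos"];return T
def cam(name,s=None):
    m=camera_model(name);T=m["world_from_camera"] if "world_from_camera" in m else T_tool(s)@m["T_tool_cam"];return m,T
def ray(px,name,s,z):
    m,T=cam(name,s);px=np.atleast_2d(np.float64(px))
    d=np.c_[(px[:,0]-m["cx"])/m["fx"],-(px[:,1]-m["cy"])/m["fy"],-np.ones(len(px))]@T[:3,:3].T
    return T[:3,3]+d*((z-T[2,3])/d[:,2])[:,None]
def proj(P,name,s=None):
    m,T=cam(name,s);p=(np.atleast_2d(P)-T[:3,3])@T[:3,:3]
    return np.c_[m["cx"]+m["fx"]*p[:,0]/-p[:,2],m["cy"]-m["fy"]*p[:,1]/-p[:,2]]
def goto(s,pos,yaw,tilt0=True):
    """shift (25mm) and turn (8deg) units in the tool axes; yaw = world angle of tool x, tool z down"""
    T=T_tool(s);c,n=np.cos(yaw),np.sin(yaw)
    G=np.array([[c,n,0],[n,-c,0],[0,0,-1.]])
    d=T[:3,:3].T@(np.array(pos)-T[:3,3])/25
    r=R.from_matrix(T[:3,:3].T@G).as_rotvec(degrees=True)/8
    return d.round(3),r.round(3)
E
python3 - <<'E'
from h import *
im=cv2.imread("pics/top0.png")
for nm,(x0,y0,x1,y1),f,z in[("cover",(175,205,260,295),lambda c:(c.min(2)>165),48),("loaded",(330,215,410,300),lambda c:(c.max(2)<85),50)]:
    c=im[y0:y1,x0:x1];m=f(c).astype(np.uint8)*255
    print(nm,np.percentile(c,[5,50,95]))
    k=cv2.findContours(m,cv2.RETR_EXTERNAL,cv2.CHAIN_APPROX_NONE)[0];k=max(k,key=cv2.contourArea)+np.array([x0,y0])
    b=cv2.minAreaRect(k);B=cv2.boxPoints(b);W=ray(B,"top",None,z);print(b,W.mean(0),W[:,:2].tolist())
big=lambda a:cv2.resize(a,None,fx=4,fy=4,interpolation=cv2.INTER_CUBIC)
cv2.imwrite("pics/crop.png",np.hstack([big(im[205:295,175:265]),big(im[210:300,325:415])]))
s=sense();T=T_tool(s);print(T.round(3))
E
```

```text
cover [ 85. 113. 146.]Traceback (most recent call last):
  File "<stdin>", line 6, in <module>
ValueError: max() iterable argument is empty
```

```bash
python3 - <<'E'
from h import *
im=cv2.imread("pics/top0.png")
for nm,(x0,y0,x1,y1),f,z in[("cover",(175,205,260,295),lambda c:(c.min(2)>124),46),("loaded",(330,215,410,300),lambda c:(c.max(2)<70),50)]:
    c=im[y0:y1,x0:x1];m=f(c).astype(np.uint8)*255
    m=cv2.morphologyEx(m,cv2.MORPH_CLOSE,np.ones((5,5)))
    k=cv2.findContours(m,cv2.RETR_EXTERNAL,cv2.CHAIN_APPROX_NONE)[0];k=max(k,key=cv2.contourArea)+np.array([x0,y0])
    b=cv2.minAreaRect(k);B=cv2.boxPoints(b);W=ray(B,"top",None,z);print(nm,b,W.mean(0),np.linalg.norm(np.diff(W,axis=0),axis=1));e=np.diff(W,axis=0);print(np.degrees(np.arctan2(e[:,1],e[:,0])))
big=lambda a:cv2.resize(a,None,fx=4,fy=4,interpolation=cv2.INTER_CUBIC)
cv2.imwrite("pics/crop.png",np.hstack([big(im[205:295,175:265]),big(im[210:300,325:415])]))
s=sense();T=T_tool(s);print(T.round(3))
E
```

```text
cover ((213.4000244140625, 249.2000274658203), (38.460365295410156, 51.87677764892578), 26.56505012512207) [512.84345279 154.15078336  46.        ] [109.1913199   82.47426022 108.78808689]
[ -25.84288888 -117.39568726  153.65433205]
loaded ((368.2427062988281, 255.4799346923828), (39.38875961303711, 53.585628509521484), 25.016895294189453) [ 494.54535144 -172.45957417   50.        ] [114.10419407  83.23487266 113.72666928]
[ -26.13537157 -116.16098302  153.35713885]
[[-9.32000e-01  3.62000e-01 -1.00000e-03  1.90153e+02]
 [ 3.62000e-01  9.32000e-01 -1.00000e-03  4.89155e+02]
 [ 0.00000e+00 -1.00000e-03 -1.00000e+00  2.30897e+02]
 [ 0.00000e+00  0.00000e+00  0.00000e+00  1.00000e+00]]
```

View pics/crop.png

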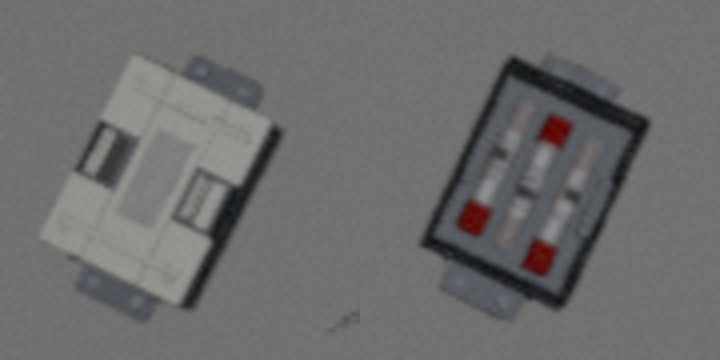

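The crop confirms the choice. On the left is the white cover with tab pads at crop (103,152) and (203,200). On the right is the carrier with tubes. I'll move over the cover.

```bash
python3 -c "
from h import *
print(goto(sense(),[513,154,150],np.radians(154)))"
```

```text
(array([-16.895,  -7.812,   3.239]), array([-0.007, -0.001,  0.594]))
```

```bash
python3 -m crank '[[[-1,-0.46,0.1,0,0,0,85],[-1,-0.46,0.1,0,0,0,85],[-1,-0.46,0.1,0,0,0,85],[-1,-0.46,0.1,0,0,0,85],[-1,-0.46,0.1,0,0,0,85],[-1,-0.46,0.1,0,0,0,85],[-1,-0.46,0.1,0,0,0,85],[-1,-0.46,0.1,0,0,0,85]]]' 20
python3 -m crank '[[[-1,-0.46,0.2,0,0,0,85],[-1,-0.46,0.2,0,0,0,85],[-1,-0.46,0.2,0,0,0,85],[-1,-0.46,0.3,0,0,0,85],[-1,-0.46,0.3,0,0,0,85],[-1,-0.46,0.4,0,0,0,85],[-1,-0.46,0.4,0,0,0,85],[-0.9,-0.45,0.4,0,0,0.6,85]]]'
python3 -c "
from h import *
s=sense();im=capture('wrist');cv2.imwrite('pics/w1.png',im);np.save('w1.npy',s,allow_pickle=True)
print(s['time_s'],s['eef_pos'],s['dq'].round(2),s['grip_width'],goto(s,[513,154,150],np.radians(154)))"
```

```text
time_s: 0.95
eef_pos: [343.9, 330.2, 211.1]
ee_rot: [-0.0, 0.184, 0.983, -0.0]
force: [0.7, 0.5, -0.4]
grip_width: 0.996
grip_force: 0.0
time_s: 1.75
eef_pos: [494.9, 173.0, 150.7]
ee_rot: [-0.0, 0.226, 0.974, -0.0]
force: [0.4, 0.3, -0.4]
grip_width: 0.998
grip_force: 0.0
1.75 [494.85911412 172.99275064 150.6896922 ] [-0.41  0.3  -0.16 -0.   -0.15  0.49] 0.9979718440383983 (array([-0.986, -0.363,  0.027]), array([-0.001, -0.002, -0.015]))
```

View pics/w1.png

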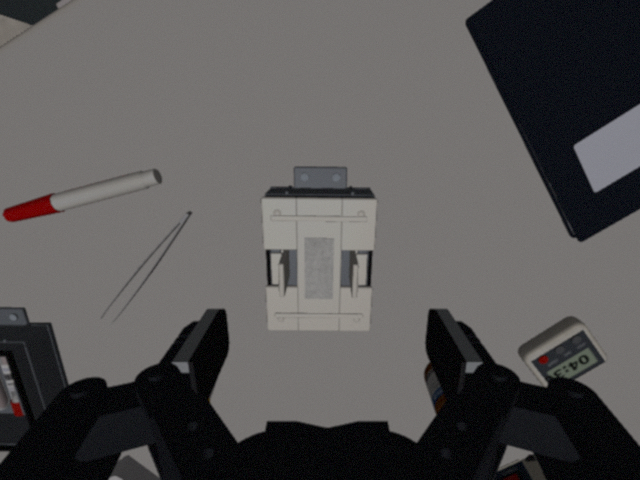

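The wrist view shows the cover at about (320,265), with its tabs at (281,272) and (355,272). I'll settle and measure there.

```bash
cat > meas.py <<'E'
from h import *
def cover(tag,z=47.5,thr=None):
    for _ in range(3): s=sense();im=capture('wrist')
    cv2.imwrite(f'pics/{tag}.png',im)
    g=im.min(2);roi=np.zeros_like(g);roi[120:380,190:460]=1
    t=thr or cv2.threshold(g[120:345,240:420],0,255,cv2.THRESH_OTSU)[0]
    m=((g>t)&(roi>0)).astype(np.uint8)*255
    m=cv2.morphologyEx(m,cv2.MORPH_CLOSE,np.ones((25,25)))
    k=max(cv2.findContours(m,cv2.RETR_EXTERNAL,cv2.CHAIN_APPROX_NONE)[0],key=cv2.contourArea)
    P=ray(k[:,0].astype(float),'wrist',s,z)[:,:2].astype(np.float32)
    b=cv2.minAreaRect(P);print('thr',t,'dq',abs(s['dq']).max().round(3),'rect',b,'px',cv2.boundingRect(k))
    return s,b
E
python3 - <<'E'
from meas import *
s,b=cover('w2')
print(s['time_s'],goto(s,[513,154,150],np.radians(154)),s['eef_pos'])
E
```

```text
thr 92.0 dq 0.037 rect ((510.2151794433594, 163.6954803466797), (217.79811096191406, 210.62612915039062), 63.85651397705078) px (190, 120, 270, 260)
1.9 (array([-1.013, -0.36 ,  0.019]), array([-0.007, -0.011, -0.016])) [494.23678949 173.23762074 150.51038669]
```

```bash
python3 - <<'E'
from meas import *
im=cv2.imread('pics/w2.png').min(2)
print(im[230,200:440:8])
s,b=cover('w3',thr=130); s,b=cover('w3',thr=140)
# loaded & sanity: projections of marker heights
E
```

```text
[113 114 115 112 112 113 114 112 139 146 146 145 128 145 145 148 145 146
 147 147 147 142 112 113 112 112 112 114 111 114]
thr 130 dq 0.007 rect ((511.19622802734375, 158.352783203125), (82.20336151123047, 108.24462890625), 63.155738830566406) px (261, 201, 114, 131)
thr 140 dq 0.003 rect ((510.8396301269531, 158.32623291015625), (81.42293548583984, 106.94388580322266), 62.99081039428711) px (262, 201, 112, 130)
```

```bash
python3 -c "
from h import *
print(goto(sense(),[511,158.3,110],np.radians(153)))"
```

```text
(array([-0.9  , -0.287,  1.667]), array([0.002, 0.003, 0.129]))
```

```bash
python3 -m crank '[[[-0.4,-0.13,0.5,0,0,0,85],[-0.4,-0.12,0.6,0,0,0.13,85],[-0.1,-0.04,0.57,0,0,0,85],[0,0,0,0,0,0,85],[0,0,0,0,0,0,85],[0,0,0,0,0,0,85],[0,0,0,0,0,0,85],[0,0,0,0,0,0,85]]]'
python3 - <<'E'
from meas import *
def refine(s,im,z,th=None):
    pass
s,b=cover('w4',thr=128)
print(s['eef_pos'],s['force'],goto(s,[b[0][0],b[0][1],110],np.radians(153)))
E
```

```text
time_s: 3.05
eef_pos: [511.3, 157.7, 110.0]
ee_rot: [0.0, 0.234, 0.972, 0.0]
force: [0.6, 0.9, 0.2]
grip_width: 0.996
grip_force: 0.0
thr 128 dq 0.002 rect ((511.2205810546875, 158.44253540039062), (82.34634399414062, 108.26940155029297), 63.274234771728516) px (257, 177, 140, 160)
[511.20958168 157.6848189  109.8278074 ] [-0.93029068  0.9310405  -0.20569773] (array([ 0.013,  0.027, -0.007]), array([ 0.002,  0.003, -0.01 ]))
```

View pics/w4.png

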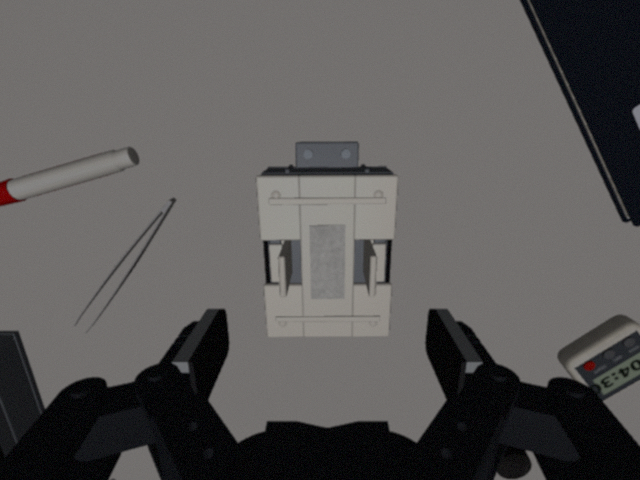

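The cover is centred between the fingers (cover u≈327, finger midpoint ≈327). Next I'll descend with a narrower opening.

```bash
python3 -m crank '[[[0.01,0.03,0.5,0,0,-0.03,62],[0,0,0.5,0,0,0,62],[0,0,0.5,0,0,0,62],[0,0,0.4,0,0,0,62],[0,0,0.3,0,0,0,60],[0,0,0.2,0,0,0,60],[0,0,0,0,0,0,60],[0,0,0,0,0,0,60]]]'
python3 - <<'E'
from h import *
s=sense();print(s['eef_pos'],s['force'],s['wrist_torque'],s['grip_width']);cv2.imwrite('pics/w5.png',capture('wrist'))
E
```

```text
time_s: 4.0
eef_pos: [511.5, 158.4, 49.8]
ee_rot: [0.0, 0.232, 0.973, 0.0]
force: [-0.4, 0.1, 1.1]
grip_width: 0.706
grip_force: 0.0
[511.50261501 158.40798245  49.80868556] [-0.44879002  0.0760846   1.1066384 ] [-0.00454981 -0.08167314  0.04604379] 0.7060020442232962
```

View pics/w5.png

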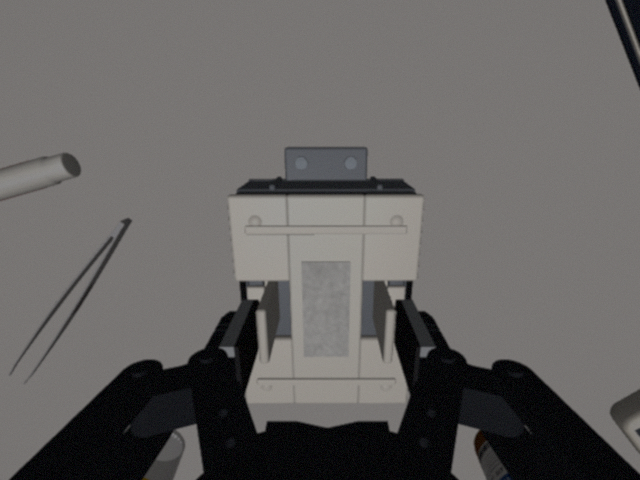

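Both pads flank the tabs symmetrically (tabs u 265/389, fingers u 250/402). I'll lower a little and squeeze gradually.

```bash
python3 -m crank '[[[0,0,0.1,0,0,0,58],[0,0,0,0,0,0,56],[0,0,0,0,0,0,54],[0,0,0,0,0,0,52],[0,0,0,0,0,0,50],[0,0,0,0,0,0,49],[0,0,0,0,0,0,48],[0,0,0,0,0,0,48]]]' 20
python3 -c "
from h import *
s=sense();print(s['eef_pos'],s['force'],s['wrist_torque'],s['grip_width']*85.4,s['grip_force'])"
```

```text
time_s: 4.85
eef_pos: [511.4, 158.4, 47.2]
ee_rot: [0.0, 0.232, 0.973, 0.0]
force: [-1.0, -0.2, 5.4]
grip_width: 0.558
grip_force: 6.7
[511.38420954 158.39453648  47.19022492] [-1.00748037 -0.18623873  5.44826829] [-0.11465549  0.22288391  0.00461911] 47.667110323959456 6.667516082525253
```

```bash
python3 -m crank '[[[0,0,-0.03,0,0,0,46.5],[0,0,-0.03,0,0,0,45.5],[0,0,0,0,0,0,45],[0,0,0,0,0,0,45],[0,0,0,0,0,0,45],[0,0,0,0,0,0,45],[0,0,0,0,0,0,45],[0,0,0,0,0,0,45]]]'
```

```text
time_s: 5.65
eef_pos: [511.3, 158.4, 48.5]
ee_rot: [0.0, 0.232, 0.973, 0.0]
force: [-0.3, -1.2, 3.0]
grip_width: 0.53
grip_force: 8.4
```

Opening is 45.3 mm, so each tab has moved about 5.4 mm at 8.4 N. Lifting slowly now.

```bash
python3 -m crank '[[[0,0,-0.1,0,0,0,45],[0,0,-0.1,0,0,0,45],[0,0,-0.15,0,0,0,45],[0,0,-0.2,0,0,0,45],[0,0,-0.25,0,0,0,45],[0,0,-0.3,0,0,0,45],[0,0,-0.3,0,0,0,45],[0,0,0,0,0,0,45]]]'
```

```text
time_s: 6.45
eef_pos: [511.9, 158.5, 84.8]
ee_rot: [0.001, 0.232, 0.973, 0.0]
force: [0.7, 0.4, -1.5]
grip_width: 0.527
grip_force: 8.4
```

```bash
python3 -c "
from h import *
print(goto(sense(),[553.5,-56.5,160],np.radians(153.2)))"
```

```text
(array([-5.374, -6.917, -3.006]), array([ 0.008,  0.013, -0.005]))
```

```bash
python3 -m crank '[[[0,0,-0.8,0,0,0,45],[-0.3,-0.3,-0.8,0,0,0,45],[-0.6,-0.7,-0.8,0,0,0,45],[-0.7,-0.9,-0.4,0,0,0,45],[-0.7,-0.9,-0.2,0,0,0,45],[-0.7,-0.9,0,0,0,0,45],[-0.7,-0.9,0,0,0,0,45],[-0.6,-0.9,0,0,0,0,45]]]'
python3 -m crank '[[[-0.6,-0.8,0,0,0,0,45],[-0.4,-0.6,0,0,0,0,45],[-0.1,-0.4,0,0,0,0,45],[0,-0.3,0,0,0,0,45],[0,-0.2,0,0,0,0,45],[0,0,0,0,0,0,45],[0,0,0,0,0,0,45],[0,0,0,0,0,0,45]]]'
python3 -c "
from h import *
capture('wrist');s=sense();cv2.imwrite('pics/w6.png',capture('wrist'));np.save('w6.npy',s,allow_pickle=True);cv2.imwrite('pics/top6.png',capture('top'));cv2.imwrite('pics/scene6.png',capture('scene'))
print(s['eef_pos'],s['dq'].round(3),s['grip_width']*85.4,s['grip_force'],s['force'],proj([494.5,-172.5,50],'wrist',s))"
```

```text
time_s: 7.25
eef_pos: [545.2, -14.1, 158.4]
ee_rot: [-0.0, 0.232, 0.973, -0.0]
force: [0.6, -0.4, -0.7]
grip_width: 0.531
grip_force: 8.4
time_s: 8.05
eef_pos: [543.7, -76.1, 158.6]
ee_rot: [0.0, 0.232, 0.973, 0.0]
force: [0.5, -0.0, -1.0]
grip_width: 0.531
grip_force: 8.4
[543.70539435 -76.09920552 158.59506473] [-0.002  0.002 -0.002  0.001 -0.001 -0.001] 45.199842188761984 8.377266079187393 [-0.33276384 -0.07429044 -1.03589224] [[184.27872584 239.76365887]]
```

View pics/w6.png

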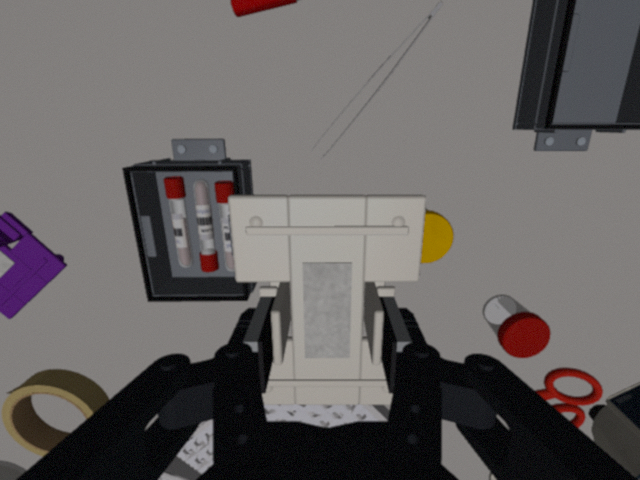

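The view shows the held cover level at u≈327. The loaded carrier's rim is at about (125–255, 160–300), partly hidden. I'll step back 25 mm for a clear view, then view from the other side so two views give both position and rim height.

```bash
python3 -m crank '[[[0,0.6,0,0,0,0,45],[0,0.6,0,0,0,0,45],[0,0.3,0,0,0,0,45],[0,0,0,0,0,0,45],[0,0,0,0,0,0,45],[0,0,0,0,0,0,45],[0,0,0,0,0,0,45],[0,0,0,0,0,0,45]]]'
python3 -c "
from h import *
s=sense();im=capture('wrist');cv2.imwrite('pics/w7.png',im);np.save('w7.npy',s,allow_pickle=True)
g=im.max(2);print(g[230,60:240:6],g[150:320:6,150],proj([494.5,-172.5,50],'wrist',s),abs(s['dq']).max())"
python3 -m crank '[[[0,-0.4,0,0,0,0,45],[0,-0.8,0,0,0,0,45],[0,-1,0,0,0,0,45],[0,-1,0,0,0,0,45],[0,-1,0,0,0,0,45],[0,-1,0,0,0,0,45],[0,-1,0,0,0,0,45],[0,-1,0,0,0,0,45]]]'
python3 -m crank '[[[0,-1,0,0,0,0,45],[0,-1,0,0,0,0,45],[0,-0.8,0,0,0,0,45],[0,-0.6,0,0,0,0,45],[0,-0.4,0,0,0,0,45],[0,0,0,0,0,0,45],[0,0,0,0,0,0,45],[0,0,0,0,0,0,45]]]'
python3 -c "
from h import *
capture('wrist');s=sense();im=capture('wrist');cv2.imwrite('pics/w8.png',im);np.save('w8.npy',s,allow_pickle=True)
print(s['eef_pos'],proj([494.5,-172.5,50],'wrist',s),abs(s['dq']).max())
cv2.imwrite('pics/pair.png',np.hstack([cv2.imread('pics/w7.png')[120:350,0:300],im[120:350,340:640]]))"
```

```text
time_s: 9.05
eef_pos: [560.5, -43.4, 158.6]
ee_rot: [0.0, 0.232, 0.973, -0.0]
force: [0.3, -0.1, -1.4]
grip_width: 0.524
grip_force: 8.4
[132 134 134 133 130   8  80  95  36  32  35  95  71  99  78  97 149 105
  88  96 155 101  17  32  35  35 127 132 135 172] [ 93  96  38  11  98  98 117 113 111 100  97  98  99  97  94  94  86  77
  86  94  94  81  35  35  57  44 137 134 133] [[136.01953248 239.64948625]] 0.001581779245016731
time_s: 9.9
eef_pos: [478.3, -205.1, 158.6]
ee_rot: [0.0, 0.232, 0.973, -0.0]
force: [-0.0, 0.8, 0.0]
grip_width: 0.525
grip_force: 8.4
time_s: 10.7
eef_pos: [436.7, -287.8, 158.5]
ee_rot: [-0.0, 0.232, 0.973, 0.0]
force: [-0.1, 0.5, -0.7]
grip_width: 0.529
grip_force: 8.4
[ 436.7405601  -287.86512881  158.56592364] [[495.02196655 239.58407611]] 0.001956503623979401
```

View pics/pair.png

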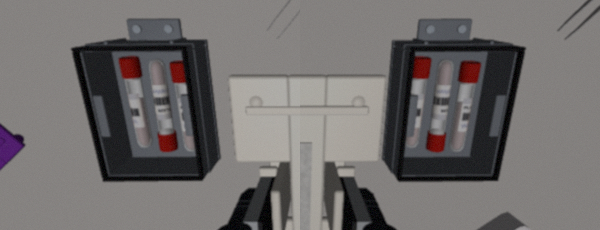

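The two views mirror each other, with the far rim corners visible. I'll make one enlarged, brightened crop to pick the rim corners.

```bash
python3 -c "
import cv2,numpy as np
f=lambda n,x:cv2.resize(np.clip(cv2.imread(n)[152:312,x:x+160].astype(float)*3.2,0,255).astype(np.uint8),None,fx=2.5,fy=2.5,interpolation=cv2.INTER_CUBIC)
cv2.imwrite('pics/pair2.png',np.hstack([f('pics/w7.png',65),f('pics/w8.png',410)]))"
```

```text
(no output)
```

View pics/pair2.png

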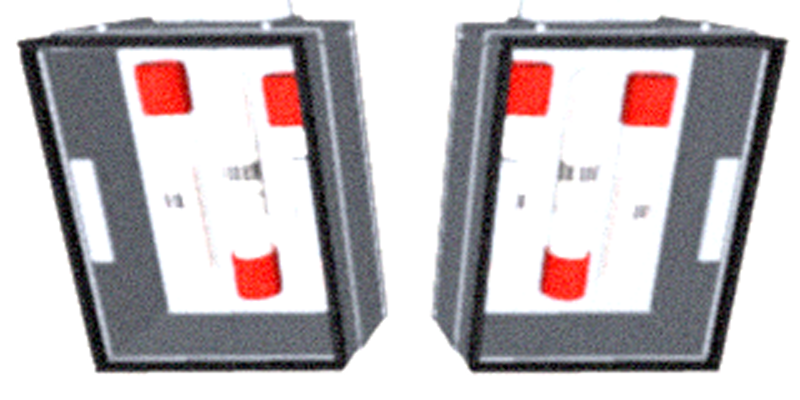

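```bash
python3 - <<'E'
from h import *
sL=np.load('w7.npy',allow_pickle=True).item();sR=np.load('w8.npy',allow_pickle=True).item()
L={'BL':(100,370),'BR':(344,370),'TL':(20,42),'TR':(310,42)};Rr={'BL':(470,370),'BR':(718,370),'TL':(494,42),'TR':(783,42)}
pl={k:(65+x/2.5,152+y/2.5) for k,(x,y) in L.items()};pr={k:(410+(x-400)/2.5,152+y/2.5) for k,(x,y) in Rr.items()}
def Pm(s):
    m,T=cam('wrist',s);K=np.array([[m['fx'],0,m['cx']],[0,m['fy'],m['cy']],[0,0,1]]);return K@np.diag([1,-1,-1])@np.linalg.inv(T)[:3]
for k in L:
    X=cv2.triangulatePoints(Pm(sL),Pm(sR),np.array(pl[k]),np.array(pr[k]));print(k,(X[:3]/X[3]).ravel().round(1))
for z in(47,51,55,59,63):
    # far corners: TL,BL from L; TR,BR from R ; in tool-axes (x',y')
    Q=np.vstack([ray(pl['TL'],'wrist',sL,z),ray(pl['BL'],'wrist',sL,z),ray(pr['BR'],'wrist',sR,z),ray(pr['TR'],'wrist',sR,z)])
    d=lambda a,b:np.linalg.norm(Q[a]-Q[b]).round(1)
    v=Q[0]-Q[1]+Q[3]-Q[2]
    print(z,'len',d(0,1),d(2,3),'wid',d(1,2),d(0,3),'ctr',Q.mean(0).round(1),'yaw',np.degrees(np.arctan2(v[1],v[0])).round(2))
for s in(sL,sR):
    # held cover: plate rectangle top corners for offset check
    pass
E
```

```text
BL [ 525.6 -229.6   46.1]
BR [ 561.5 -157.2   47.5]
TL [ 429.5 -184.5   43.9]
TR [ 467.8 -108.9   43.8]
47 len 106.0 106.1 wid 80.5 80.4 ctr [ 496.  -169.7   47. ] yaw 154.02
51 len 104.3 104.4 wid 74.9 74.8 ctr [ 494.9 -169.    51. ] yaw 154.02
55 len 102.7 102.8 wid 69.4 69.3 ctr [ 493.8 -168.4   55. ] yaw 154.02
59 len 101.0 101.1 wid 63.8 63.7 ctr [ 492.6 -167.7   59. ] yaw 154.02
63 len 99.3 99.5 wid 58.3 58.1 ctr [ 491.5 -167.1   63. ] yaw 154.02
```

The seal corners triangulate to about z 44–47, so the rim looks little or not raised. I'll feel for it. The carrier centre is about (496,-169.7), yaw 154°.

```bash
python3 -c "
from h import *
print(goto(sense(),[496.1,-169.7,92],np.radians(153.9)))"
```

```text
(array([0.011, 5.291, 2.663]), array([ 0.001, -0.   , -0.086]))
```

```bash
python3 -m crank '[[[0,0.5,0.1,0,0,0,45],[0,0.8,0.3,0,0,0,45],[0,0.9,0.4,0,0,0,45],[0,0.9,0.4,0,0,0,45],[0,0.9,0.4,0,0,0,45],[0,0.7,0.4,0,0,0,45],[0,0.4,0.4,0,0,0,45],[0.01,0.19,0.26,0,0,-0.09,45]]]'
python3 -m crank '[[[0,0,0,0,0,0,45],[0,0,0,0,0,0,45],[0,0,0,0,0,0,45],[0,0,0,0,0,0,45],[0,0,0,0,0,0,45],[0,0,0,0,0,0,45],[0,0,0,0,0,0,45],[0,0,0,0,0,0,45]]]'
python3 -c "
from h import *
s=sense();print(s['force'],s['wrist_torque'],s['grip_width']*85.4,goto(s,[496.1,-169.7,92],np.radians(153.9)));cv2.imwrite('pics/w9.png',capture('wrist'))"
```

```text
time_s: 11.6
eef_pos: [496.1, -169.1, 91.2]
ee_rot: [-0.0, 0.225, 0.974, 0.0]
force: [-0.4, 0.5, -2.3]
grip_width: 0.529
grip_force: 8.4
time_s: 12.4
eef_pos: [495.9, -170.4, 92.1]
ee_rot: [-0.0, 0.226, 0.974, -0.0]
force: [0.7, -0.0, -0.1]
grip_width: 0.53
grip_force: 8.4
[ 0.73498794 -0.02221987 -0.07295921] [ 0.01890202 -0.03850599  0.06686153] 45.28022606854904 (array([0.004, 0.028, 0.002]), array([-0.   , -0.   , -0.003]))
```

```bash
python3 -m crank '[[[0,0.03,0.15,0,0,0,45],[0,0,0.15,0,0,0,45],[0,0,0.1,0,0,0,45],[0,0,0.1,0,0,0,45],[0,0,0.1,0,0,0,45],[0,0,0.1,0,0,0,45],[0,0,0,0,0,0,45],[0,0,0,0,0,0,45]]]'; python3 -c "
from h import *
s=sense();print(s['force'],s['wrist_torque'])"
```

```text
time_s: 13.25
eef_pos: [496.3, -169.7, 74.6]
ee_rot: [0.0, 0.226, 0.974, -0.0]
force: [0.2, -0.5, -2.3]
grip_width: 0.527
grip_force: 8.4
[ 0.20646538 -0.49325876 -2.31792286] [ 0.01281956  0.01285012 -0.01189646]
```

```bash
python3 -m crank '[[[0,0,0.06,0,0,0,45],[0,0,0.06,0,0,0,45],[0,0,0.06,0,0,0,45],[0,0,0.06,0,0,0,45],[0,0,0.06,0,0,0,45],[0,0,0.06,0,0,0,45],[0,0,0,0,0,0,45],[0,0,0,0,0,0,45]]]'; python3 -c "
from h import *
s=sense();print(s['force'],s['wrist_torque'])"
```

```text
time_s: 14.05
eef_pos: [496.3, -169.7, 65.6]
ee_rot: [0.0, 0.226, 0.974, -0.0]
force: [0.5, -0.2, -0.9]
grip_width: 0.531
grip_force: 8.4
[ 0.46912257 -0.18745147 -0.88058898] [ 0.01034733 -0.03251798  0.01654583]
```

```bash
python3 -m crank '[[[0,0,0.05,0,0,0,45],[0,0,0.05,0,0,0,45],[0,0,0.05,0,0,0,45],[0,0,0.05,0,0,0,45],[0,0,0,0,0,0,45],[0,0,0,0,0,0,45],[0,0,0,0,0,0,45],[0,0,0,0,0,0,45]]]'; python3 -c "
from h import *
s=sense();print(s['force'],s['wrist_torque'])"
```

```text
time_s: 14.85
eef_pos: [496.3, -169.7, 60.6]
ee_rot: [0.0, 0.226, 0.974, -0.0]
force: [-0.2, -0.2, -0.9]
grip_width: 0.528
grip_force: 8.4
[-0.2157882  -0.17445168 -0.86364362] [ 0.03174036  0.05069241 -0.01132131]
```

```bash
python3 -m crank '[[[0,0,0.05,0,0,0,45],[0,0,0.05,0,0,0,45],[0,0,0.05,0,0,0,45],[0,0,0.05,0,0,0,45],[0,0,0,0,0,0,45],[0,0,0,0,0,0,45],[0,0,0,0,0,0,45],[0,0,0,0,0,0,45]]]'; python3 -c "
from h import *
s=sense();print(s['force'],s['wrist_torque'])"
```

```text
time_s: 15.65
eef_pos: [496.3, -169.7, 55.6]
ee_rot: [0.0, 0.226, 0.974, -0.0]
force: [-1.8, 0.9, -0.7]
grip_width: 0.532
grip_force: 8.4
[-1.76113191  0.8980293  -0.726132  ] [-0.01994529  0.02154539  0.00620384]
```

```bash
python3 -m crank '[[[0,0,0.04,0,0,0,45],[0,0,0.04,0,0,0,45],[0,0,0.04,0,0,0,45],[0,0,0,0,0,0,45],[0,0,0,0,0,0,45],[0,0,0,0,0,0,45],[0,0,0,0,0,0,45],[0,0,0,0,0,0,45]]]'; python3 -c "
from h import *
s=sense();print(s['force'],s['wrist_torque'])"
```

```text
time_s: 16.45
eef_pos: [496.3, -169.7, 52.6]
ee_rot: [0.0, 0.226, 0.974, -0.0]
force: [-0.2, -0.1, 0.5]
grip_width: 0.529
grip_force: 8.4
[-0.16125902 -0.07644774  0.49684281] [-0.01822146  0.06318813  0.01460534]
```

```bash
python3 -m crank '[[[0,0,0.04,0,0,0,45],[0,0,0.04,0,0,0,45],[0,0,0,0,0,0,45],[0,0,0,0,0,0,45],[0,0,0,0,0,0,45],[0,0,0,0,0,0,45],[0,0,0,0,0,0,45],[0,0,0,0,0,0,45]]]'; python3 -c "
from h import *
s=sense();print(s['force'],s['wrist_torque'])"
```

```text
time_s: 17.25
eef_pos: [496.3, -169.7, 50.6]
ee_rot: [0.0, 0.226, 0.974, -0.0]
force: [-1.5, -0.1, 3.3]
grip_width: 0.528
grip_force: 8.4
[-1.49342721 -0.14421965  3.25787755] [ 0.03363538  0.20302074 -0.00547106]
```

```bash
python3 -m crank '[[[0,0,0.04,0,0,0,45],[0,0,0.04,0,0,0,45],[0,0,0,0,0,0,45],[0,0,0,0,0,0,45],[0,0,0,0,0,0,45],[0,0,0,0,0,0,45],[0,0,0,0,0,0,45],[0,0,0,0,0,0,45]]]'; python3 -c "
from h import *
s=sense();print(s['force'],s['wrist_torque'])"
```

```text
time_s: 18.05
eef_pos: [496.3, -169.7, 48.6]
ee_rot: [0.0, 0.226, 0.974, -0.0]
force: [-1.4, 1.7, 5.3]
grip_width: 0.524
grip_force: 8.4
[-1.41200691  1.73805579  5.2698769 ] [ 0.04317958  0.20049585 -0.02681728]
```

```bash
python3 -m crank '[[[0,0,0.03,0,0,0,45],[0,0,0,0,0,0,45],[0,0,0,0,0,0,45],[0,0,0,0,0,0,45],[0,0,0.02,0,0,0,45],[0,0,0,0,0,0,45],[0,0,0,0,0,0,45],[0,0,0,0,0,0,45]]]'; python3 -c "
from h import *
s=sense();print(s['force'],s['wrist_torque'])"
```

```text
time_s: 18.85
eef_pos: [496.4, -169.8, 47.9]
ee_rot: [0.0, 0.226, 0.974, -0.0]
force: [-3.2, 1.3, 9.8]
grip_width: 0.53
grip_force: 8.5
[-3.16989985  1.3164477   9.77222469] [0.2650117  0.52177293 0.0280021 ]
```

Contact goes rigid at TCP z 47.9, so the cover is on the hard rim with about 10 N of pressing. I'll release gradually, following the fingertips' swing so the pressure stays on.

```bash
python3 -m crank '[[[0,0,0.01,0,0,0,46],[0,0,0,0,0,0,46],[0,0,0.01,0,0,0,47],[0,0,0,0,0,0,47],[0,0,0.01,0,0,0,48],[0,0,0,0,0,0,48],[0,0,0,0,0,0,48],[0,0,0,0,0,0,48]]]'; python3 -c "
from h import *
s=sense();print(s['force'],s['wrist_torque'])"
```

```text
time_s: 19.65
eef_pos: [496.6, -169.9, 47.1]
ee_rot: [0.001, 0.226, 0.974, -0.0]
force: [-2.0, 0.9, 9.4]
grip_width: 0.564
grip_force: 6.8
[-1.96059707  0.89548014  9.37401069] [ 0.11461151  0.33253573 -0.02680897]
```

```bash
python3 -m crank '[[[0,0,0.01,0,0,0,49],[0,0,0.01,0,0,0,50],[0,0,0.01,0,0,0,51],[0,0,0.01,0,0,0,52],[0,0,0.01,0,0,0,53],[0,0,0.01,0,0,0,54],[0,0,0,0,0,0,54],[0,0,0,0,0,0,54]]]'; python3 -c "
from h import *
s=sense();print(s['force'],s['wrist_torque'])"
```

```text
time_s: 20.45
eef_pos: [496.6, -169.9, 45.2]
ee_rot: [0.001, 0.226, 0.974, -0.0]
force: [0.9, 0.1, 4.6]
grip_width: 0.629
grip_force: 3.2
[0.86358263 0.12301101 4.64813506] [-0.08945914 -0.17174738  0.02369239]
```

```bash
python3 -m crank '[[[0,0,0,0,0,0,56],[0,0,0,0,0,0,58],[0,0,0,0,0,0,60],[0,0,-0.1,0,0,0,62],[0,0,-0.3,0,0,0,62],[0,0,-0.6,0,0,0,64],[0,0,-0.9,0,0,0,66],[0,0,-0.8,0,0,0,70]]]'
python3 -m crank '[[[0,0,-0.6,0,0,0,85],[0,0,-0.4,0,0,0,85],[0,0,0,0,0,0,85],[0,0,0,0,0,0,85],[0,0,0,0,0,0,85],[0,0,0,0,0,0,85],[0,0,0,0,0,0,85],[0,0,0,0,0,0,85]]]'
python3 - <<'E'
from meas import *
s,b=cover('w10',thr=128)
print(s['eef_pos'],s['force'],s['grip_width'])
a=cv2.imread('pics/w4.png')[130:370,190:470];c=cv2.imread('pics/w10.png')[130:370,190:470]
sc=capture('scene');cv2.imwrite('pics/sceneF.png',sc)
d=cv2.resize(sc[255:335,310:430],(360,240),interpolation=cv2.INTER_CUBIC);e=cv2.resize(cv2.imread('pics/scene0.png')[220:280,200:290],(360,240),interpolation=cv2.INTER_CUBIC)
cv2.imwrite('pics/fin.png',np.vstack([np.hstack([a,c,np.zeros((240,160,3),np.uint8)]),np.hstack([e,d])]))
E
```

```text
time_s: 21.25
eef_pos: [496.2, -169.6, 113.9]
ee_rot: [0.0, 0.226, 0.974, -0.0]
force: [-0.1, -0.5, 0.6]
grip_width: 0.818
grip_force: 0.0
time_s: 22.05
eef_pos: [496.2, -169.6, 137.3]
ee_rot: [-0.0, 0.226, 0.974, 0.0]
force: [-0.1, -0.2, 0.2]
grip_width: 0.995
grip_force: 0.0
thr 128 dq 0.002 rect ((496.8099670410156, -169.34396362304688), (82.93653869628906, 108.5782699584961), 63.8509635925293) px (265, 172, 125, 145)
[ 496.20045698 -169.65465959  137.41176117] [ 0.11382229  0.05246476 -0.47452643] 0.9965106925893846
```

View pics/fin.png

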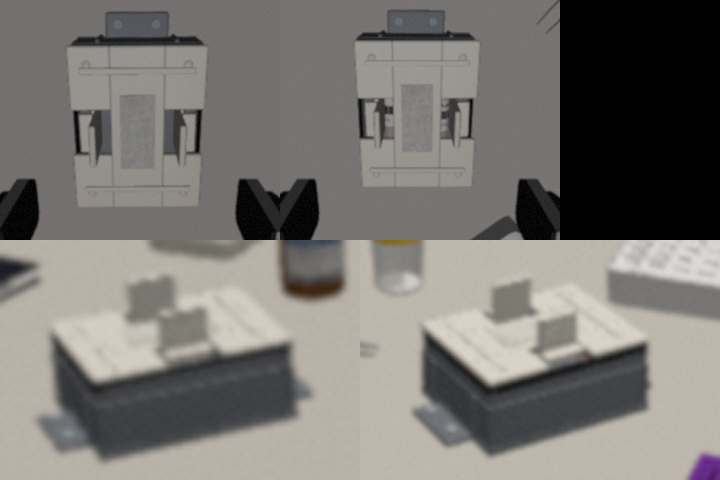

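The right-hand crops show the cover seated square on the loaded carrier, with the tab spacing the same as in the initial latched state. I'll check its height numerically against that state.

```bash
python3 - <<'E'
from h import *
def corners(c,yaw,z):
    y=np.radians(yaw);ex=np.array([np.cos(y),np.sin(y)]);ey=np.array([-ex[1],ex[0]])
    return np.array([[*(np.array(c)+a*55*ex+b*42*ey),z] for a,b in((1,1),(1,-1),(-1,-1),(-1,1))])
for f,c,yaw in(('scene0',(511.3,158.4),153.27),('sceneF',(496.5,-169.6),153.87)):
    im=cv2.imread(f'pics/{f}.png');g=cv2.GaussianBlur(im,(0,0),0.6).max(2).astype(float)
    K=proj(corners(c,yaw,47.5),'scene');K2=proj(corners(c,yaw,43.5),'scene')
    print(f,K.round(1).tolist())
    # profiles straight down across each lower plate edge
    order=np.argsort(-K[:,1]);n=order[0]
    for j in((n+1)%4,(n-1)%4):
        out=[]
        for t in(.15,.3,.7,.85):
            p=K[n]*(1-t)+K[j]*t
            vs=np.arange(p[1]-8,p[1]+9,.25);pr=cv2.remap(g.astype(np.float32),np.full((1,len(vs)),p[0],np.float32),vs[None].astype(np.float32),cv2.INTER_LINEAR)[0]
            i=np.where((pr[:-1]>=100)&(pr[1:]<100))[0]
            out.append((vs[i]-p[1]).round(2).tolist()); 
            if t==.3: print(pr[::4].astype(int))
        print(' edge drop below top-edge line:',out)
E
```

```text
scene0 [[222.4, 254.5], [210.9, 240.5], [258.5, 231.1], [272.4, 244.0]]
[199 202 205 207 205 198 181 154 119  86  66  60  61  62  60  58  57]
 edge drop below top-edge line: [[0.5], [0.5], [0.75], []]
[192 189 190 192 194 200 205 197 168 121  78  61  65  70  75  76  72]
 edge drop below top-edge line: [[1.25], [1.25], [1.25], [1.25]]
sceneF [[352.0, 302.7], [328.8, 282.7], [379.9, 269.4], [405.6, 287.5]]
[200 207 213 215 214 207 187 152 109  70  47  44  51  59  65  67  65]
 edge drop below top-edge line: [[0.0], [0.0], [0.25], [0.5]]
[150 133 145 178 201 211 212 198 163 110  60  38  47  60  69  76  81]
 edge drop below top-edge line: [[1.0], [1.0], [1.0], [1.0]]
```

The height is within about 0.6 mm of the original latched height and uniform along both edges. Lying unlatched would be about 3 mm higher, so the cover is latched and level.

```bash
python3 -c "
from rig import *
print(finish_job())"
```

```text
the job is handed in; nothing more can be done
None
```

The cover is off the empty carrier and on the loaded one, and the job was handed in at about 22 s: tabs fully sprung out, plate level and within about 0.6 mm of its original latched height, judged from camera images only. The highest readings were about 10 N pressing and 8.5 N squeezing.

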